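Show the apprentice the missed cover bolt and its socket

TASK

One bolt of the engine's clutch cover was never tightened: it stands proud and lacks the yellow paint mark that the six torqued bolts carry. Show the apprentice what to do by pointing with the fingertips: first at that bolt, then at the socket that fits it, the blue-sleeved one in the black tray, each time from about two centimetres straight above with the fingers pointing down, and for about two seconds. Touch nothing, do not point at any other bolt or socket, and finish while still pointing at the blue socket.

Things in the scene. Friction and masses are not known exactly. Their poses are not given: they have to be found in the camera images.
- engine: Fixed motorcycle engine lying on its side on wooden chocks, dark clutch cover up. Origin on the bench under the crankcase; z up; finned cylinder along +x to x 290 mm (184 mm high), crankcase x -90 to 90, y -175 to 165 mm. Seven bolt bosses round the cover, tops at 190 mm; round clutch bulge at (0, -68), 200 mm high. Only the missed bolt (208 mm) rises above 201 mm.
- missed_bolt: The one bolt that was not tightened: bright steel M8 hex flange bolt with no yellow mark, its head 8 mm off the boss so that the bare shank shows. Head 13 mm across flats, flange 18 mm across. Origin on the axis at the boss top; z up; the top of its head is 18 mm above the origin. Fixed. It may be in any of the seven bolt places.
- bolt_1: A torqued clutch cover bolt, the same but screwed home and with a dab and stripe of yellow paint over head and boss. Origin on the axis at the boss top; z up; the top of its head is 10 mm above the origin. Fixed. At least 90 mm from the next bolt.
- bolt_2: A torqued clutch cover bolt, the same but screwed home and with a dab and stripe of yellow paint over head and boss. Origin on the axis at the boss top; z up; the top of its head is 10 mm above the origin. Fixed. At least 90 mm from the next bolt.
- bolt_3: A torqued clutch cover bolt, the same but screwed home and with a dab and stripe of yellow paint over head and boss. Origin on the axis at the boss top; z up; the top of its head is 10 mm above the origin. Fixed. At least 90 mm from the next bolt.
- bolt_4: A torqued clutch cover bolt, the same but screwed home and with a dab and stripe of yellow paint over head and boss. Origin on the axis at the boss top; z up; the top of its head is 10 mm above the origin. Fixed. At least 90 mm from the next bolt.
- bolt_5: A torqued clutch cover bolt, the same but screwed home and with a dab and stripe of yellow paint over head and boss. Origin on the axis at the boss top; z up; the top of its head is 10 mm above the origin. Fixed. At least 90 mm from the next bolt.
- bolt_6: A torqued clutch cover bolt, the same but screwed home and with a dab and stripe of yellow paint over head and boss. Origin on the axis at the boss top; z up; the top of its head is 10 mm above the origin. Fixed. At least 90 mm from the next bolt.
- socket_tray: Fixed black plastic tray, 58 x 210 x 22 mm (x, y, z), with four wells in a row along its y, 50 mm apart. Origin at the centre of its underside.
- socket_blue: Blue-sleeved deep socket standing loose in a well of the tray, open end up: steel with blue plastic sleeve, 26 mm diameter, 65 mm tall, 130 g. Origin at the centre of its underside, 10 mm above the bench; z up; its top is 65 mm above the origin. This is the one that fits the bolt.
- socket_red: Red-sleeved deep socket standing loose in a well of the tray, open end up: steel with red plastic sleeve, 26 mm diameter, 65 mm tall, 130 g. Origin at the centre of its underside, 10 mm above the bench; z up; its top is 65 mm above the origin. Not wanted.
- socket_green: Green-sleeved deep socket standing loose in a well of the tray, open end up: steel with green plastic sleeve, 26 mm diameter, 65 mm tall, 130 g. Origin at the centre of its underside, 10 mm above the bench; z up; its top is 65 mm above the origin. Not wanted.
- socket_orange: Orange-sleeved deep socket standing loose in a well of the tray, open end up: steel with orange plastic sleeve, 26 mm diameter, 65 mm tall, 130 g. Origin at the centre of its underside, 10 mm above the bench; z up; its top is 65 mm above the origin. Not wanted.
- torque_wrench: Loose torque wrench lying on the bench, 435 mm long, 40 mm high, black grip. Origin under the middle, x towards the head. Leave alone.
- screwdriver: Loose red screwdriver lying on the bench, 220 mm long, along its x. Leave alone.
- piston: Loose aluminium piston standing crown up, 77 mm diameter, 48 mm tall. Origin at the centre of its underside. Leave alone.

How it is judged (in metres and radians):
On the way, in this order (a step that is already met when the one before it is completed fails the run):
1. point at the missed bolt: fingertips from just above its head up to 45 mm over it, within 20 mm of its axis, fingers within about 30 degrees of straight down, for 1.5 s (horizontal distance between the grasp point and missed_bolt below 0.02 m and z of the grasp point in the frame of missed_bolt between 0.04 and 0.083 m and (angle between the grasp point's own z axis and vertical below 0.5 rad or angle between the grasp point's own z axis and vertical above 2.64159 rad)), for 1.5 s.
2. then point at the blue socket in the same way for 1.5 s (horizontal distance between the grasp point and socket_blue below 0.02 m and z of the grasp point in the frame of socket_blue between 0.087 and 0.13 m and (angle between the grasp point's own z axis and vertical below 0.5 rad or angle between the grasp point's own z axis and vertical above 2.64159 rad)), for 1.5 s.
At the end, for the whole second after the job is handed in: The fingertips still point down at the blue socket, 3 to 45 mm above its top and within 20 mm of its axis; all sockets, the torque wrench, screwdriver and piston are within 8 mm of where they were, and what stood upright still does (all of step 2 and distance of each of socket_blue, socket_red, socket_green, socket_orange, torque_wrench, screwdriver, piston from where it was at the start of the episode below 0.008 m and angle between each of socket_blue, socket_red, socket_green, socket_orange, piston's own z axis and vertical below 0.12 rad); the robot touches nothing.
It fails at once if the robot touches anything (more than 0.5 N) (contact force between any of the fingers, the arm and anything else above 0.5 N).
It fails at once if a socket or another loose thing is lifted, carried or pushed more than 8 mm (distance of any of socket_blue, socket_red, socket_green, socket_orange, torque_wrench, screwdriver, piston from where it was at the start of the episode above 0.008 m).
It fails at once if the robot points at a wrong bolt or socket: fingertips within 12 mm of its axis and less than 24 mm above it ((horizontal distance between the grasp point and bolt_1 below 0.012 m and z of the grasp point in the frame of bolt_1 below 0.053 m) or (horizontal distance between the grasp point and bolt_2 below 0.012 m and z of the grasp point in the frame of bolt_2 below 0.053 m) or (horizontal distance between the grasp point and bolt_3 below 0.012 m and z of the grasp point in the frame of bolt_3 below 0.053 m) or (horizontal distance between the grasp point and bolt_4 below 0.012 m and z of the grasp point in the frame of bolt_4 below 0.053 m) or (horizontal distance between the grasp point and bolt_5 below 0.012 m and z of the grasp point in the frame of bolt_5 below 0.053 m) or (horizontal distance between the grasp point and bolt_6 below 0.012 m and z of the grasp point in the frame of bolt_6 below 0.053 m) or (horizontal distance between the grasp point and socket_red below 0.012 m and z of the grasp point in the frame of socket_red below 0.108 m) or (horizontal distance between the grasp point and socket_green below 0.012 m and z of the grasp point in the frame of socket_green below 0.108 m) or (horizontal distance between the grasp point and socket_orange below 0.012 m and z of the grasp point in the frame of socket_orange below 0.108 m)).
It also fails if it takes over 38 s, if anything falls off the work surface, if the arm or the gripper's body presses on something with over 40 N, if the wrist force passes 120 N, or if a joint passes its speed limit or range.

ROBOT

A 6-joint arm with a two-finger parallel gripper is mounted at the origin on the work surface. World frame = base frame: x ahead of the robot, y to its left, z up, the work surface at z = 0. Lengths are in mm, angles in rad, forces in N, time in s.
With the tool pointing down it reaches from about 350 to 875 mm from the base axis. Payload 4.2 kg.
Tool frame: the origin (TCP) lies midway between the tips of the shut fingers; the grasp point (between the pads) lies 19 mm behind it; z points along the fingers, y is the line along which they close (so a half turn about z gives the same grasp; the last joint's range is limited). The gripper opens to 85 mm and grips with 20 to 120 N. Pads are 22 mm wide; open, the fingers measure 114 mm over their backs; the gripper's body (76 mm by 85 mm) begins 54 mm behind the grasp point. The pads swing forward as they close: fully open they stand 13 mm farther back than shut.
Start: joints at [1.446, 0.385, 0.008, 0, -1.194, -0.259], TCP at [233.996, 579.521, 231.312] pointing down, gripper open.
Joint ranges: [-3.14, 3.14], [-1.21, 2.06], [-1.07, 1.41], [-3.16, 2.05], [-2.99, -0.16], [-3.1, 3.1]. Speed limits (rad/s): [2.79, 2.79, 3.14, 3.14, 3.14, 3.14].

INTERFACE

Orientations are given as a unit quaternion [x, y, z, w].
In Python, from bench import read_state, get_image, job_done gives the robot as it stands.
- The arm moves only by the shell command python3 -m jog 'ROWS'. ROWS is JSON, a list of rows, each a list of 3 entries, a list of its own where there are three numbers: the shift along the world's x, y, z scaled (see below), then the turn, a rotation vector about the world's x, y, z scaled (see below), then the gripper's target within -1 to 1 (shut at 1, half-way at 0, fully open at -1). In form: [[[x, y, z], [wx, wy, wz], claw], ...]. A call has 1 to 20 rows; each row is the pose to reach, as a shift and turn from the pose commanded when the call began; what a row does not reach only later rows make up. The controller multiplies each number of a shift by 10 cm and each number of a turn by 120 degrees. A row lasts 1/10 s, in which the tool goes at most 50 mm and 8.59 degrees, less where a joint would pass 70% of its speed; a pose out of reach is approached as far as the arm can. A call with a number of a shift or a turn outside -1 to 1 is refused whole. A call with a gripper value outside its range is refused whole. The fingers move at their own pace and stop on an object; the grip force is fixed at half the most. Time passes only in rows, so rows that repeat a pose let the fingers close. It gives the time, the measured TCP pose, the force, the opening and the grip force at its end, in the units of the state.
- read_state(): the state, without advancing time (a new reading comes with each control period).
- get_image(name): name is "scene" or "top" or "wrist"; returns a dict with "frame" (420x560x3 uint8, red, green, blue), "range_z" (420x560 float32, mm along the optical axis (not along the pixel's ray), 0 where there is no reading), "fx", "fy", "cx", "cy" (pixels), "R" (3x3) and "t" (3): a world point X has camera coordinates R X + t. Camera axes: x right, y down, z forward; pixel columns grow to the right and rows downward; lengths in mm; the calibration is good to about 2 mm. A picture is of the moment at which its call begins.
- job_done(): hands the job in; it is judged then, once.
The state is a dict: "clock": time; "joints": joint angles; "joint_vel": joint speeds; "joint_efforts": joint torques, N m; "position": TCP position; "ee_rot": TCP orientation; "contact_force": force on the tool from outside, world axes, zero at the start; "wrist_torque": the same for the moment, N m; "gripper_width": finger opening in mm; "grasp_force": force on a finger pad.
Only numpy, scipy, OpenCV 4.12 (cv2) and the standard library are available. Lean on these libraries where they do the work, as an engineer would, in place of code of your own. Each camera call takes 0.05 s, during which the arm holds its last target. There are 200 camera calls.

## Working session

There is one attempt and no reset: what is moved stays moved. The work goes in short steps, Python scripts to look and compute and a shell command to move; the robot and the scene stay as the last step left them, time stands still between calls to the robot, and variables do not carry over. Pictures are saved under pics/ and viewed, at most 10 in all, crops included, and the job is handed in when it is done.

```bash
mkdir -p pics; cat > h.py <<'E'
import numpy as np, cv2
from bench import read_state, get_image, job_done
def snap(n,f):
    im=get_image(n); np.savez('pics/'+f+'.npz',**im)
    cv2.imwrite('pics/'+f+'.png',cv2.resize(im['frame'][:,:,::-1],(784,588),interpolation=cv2.INTER_CUBIC)); return im
def world(im,u,v):
    d=float(np.median(im['range_z'][v-1:v+2,u-1:u+2]))
    c=np.array([(u-im['cx'])/im['fx']*d,(v-im['cy'])/im['fy']*d,d]); return np.array(im['R']).T@(c-np.array(im['t']))
E
python3 - <<'E'
from h import *
for n in('top','scene'):
    im=snap(n,n+'1'); print(n,im['fx'],(-np.array(im['R']).T@im['t']).round())
print(read_state())
E
```

```text
top 517.9601241560177 [ 251.    7. 1851.]
scene 402.1195649825732 [1201.  154. 1162.]
{'clock': 0.1, 'joints': array([ 1.44557315e+00,  3.85516161e-01,  6.77202112e-03, -4.25181444e-04,
       -1.19399965e+00, -2.58596738e-01]), 'joint_vel': array([ 0.00045126, -0.00253513,  0.00298069,  0.00171807, -0.00118869,
        0.00043034]), 'joint_efforts': array([-8.35286010e-04, -3.93316805e+01,  1.88931245e+01,  4.19801518e+00,
       -2.52967824e-03,  3.44269679e-06]), 'position': array([233.83495967, 579.05462467, 230.31412147]), 'ee_rot': array([ 9.81626288e-01, -1.90811014e-01, -1.32274834e-04,  9.84732578e-04]), 'contact_force': array([-0.29216738,  0.40271503, -0.42789248]), 'wrist_torque': array([-0.04015301,  0.02229832,  0.00843189]), 'grasp_force': 0.0, 'gripper_width': 85.43600170268427}
```

View pics/top1.png

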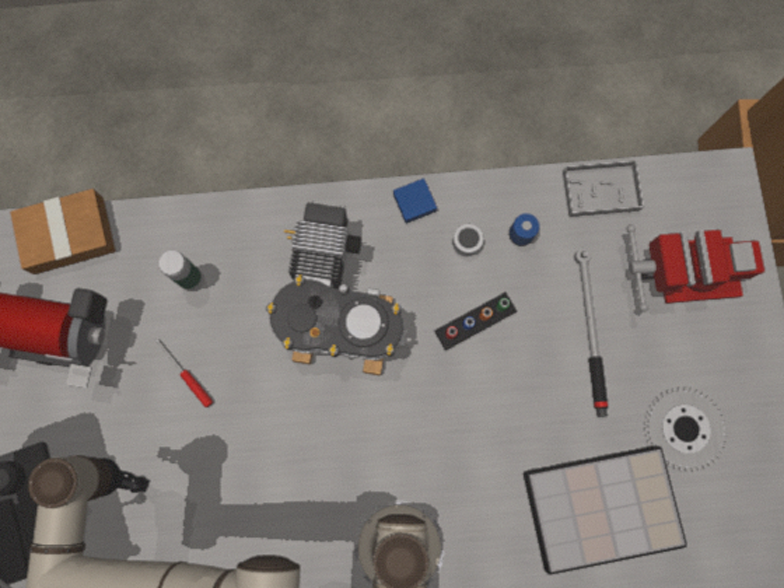

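View pics/scene1.png

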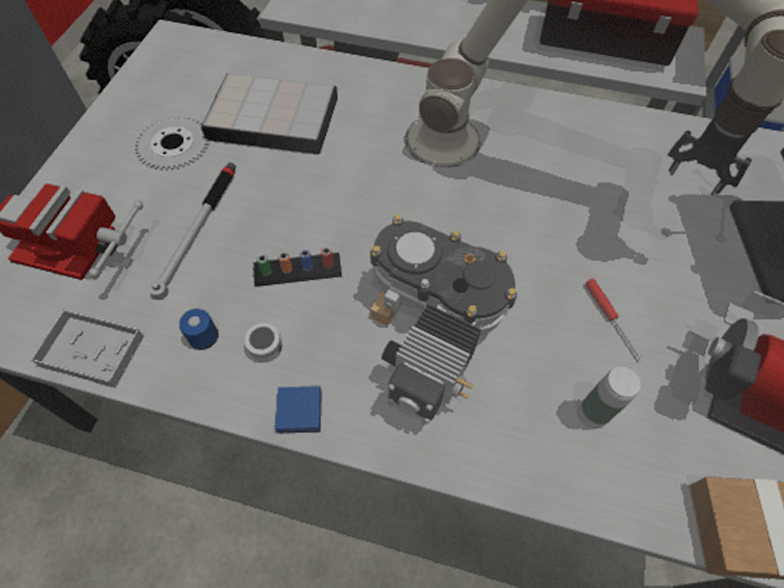

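The scene picture shows a bright unmarked bolt at about (425,285); in the top picture it is at about (343,288). The blue socket is at about (469,322) in the top picture. I'll enlarge both and measure.

```bash
python3 - <<'E'
from h import *
t=np.load('pics/top1.npz'); s=np.load('pics/scene1.npz')
a=t['frame'][185:270,180:380][:,:,::-1]; b=s['frame'][145:235,170:380][:,:,::-1]
a=cv2.resize(a,(700,298),interpolation=cv2.INTER_CUBIC); b=cv2.resize(b,(700,300),interpolation=cv2.INTER_CUBIC)
cv2.imwrite('pics/crop.png',np.vstack([a,b]))
for im,pts in((t,[(245,206),(244,206),(335,230),(232,222),(283,213)]),(s,[(303,202),(303,203),(219,184)])):
    for p in pts: print(p,world(im,*p).round(1))
# high points in engine area
for n,im in(('top',t),('scene',s)):
    v,u=np.mgrid[0:420,0:560]; d=im['range_z']
    c=np.stack([(u-im['cx'])/im['fx']*d,(v-im['cy'])/im['fy']*d,d],-1); X=(c-im['t'])@im['R']
    m=(X[...,2]>203)&(X[...,2]<215)&(d>0)&(X[...,0]>300)&(X[...,0]<700)&(abs(X[...,1])<300)
    k,l,st,ce=cv2.connectedComponentsWithStats(m.astype('uint8'))
    for i in range(1,k): print(n,st[i][4],ce[i].round(1),X[l==i].mean(0).round(1))
E
```

```text
(245, 206) [607.3  75.9 204.9]
(244, 206) [607.8  79.2 203.9]
(335, 230) [ 523.5 -223.6   74.7]
(232, 222) [561.8 123.  186. ]
(283, 213) [ 6.137e+02 -5.150e+01 -3.000e-01]
(303, 202) [611.1  75.5 206.1]
(303, 203) [613.3  76.1 204.4]
(219, 184) [ 531.2 -218.2   67.2]
top 1 [213. 198.] [642.2 177.5 207.6]
top 1 [215. 200.] [636.  171.9 203.2]
top 14 [245.5 205.3] [608.8  74.  208. ]
top 1 [225. 213.] [589.7 142.2 205. ]
top 3 [255.  214.7] [576.1  45.8 203.8]
top 1 [259. 214.] [576.9  32.7 205.2]
top 2 [260.5 215.5] [571.8  28.3 203.8]
top 1 [265. 215.] [572.3  13.6 203.2]
top 1 [267. 214.] [575.    6.9 203.2]
top 2 [193.5 217. ] [584.8 244.1 208.1]
top 1 [251. 216.] [572.4  59.  205.8]
top 1 [253. 217.] [568.5  52.8 206.3]
top 1 [258. 217.] [567.6  36.8 203.4]
top 1 [193. 219.] [579.1 246.6 204.2]
top 4 [254.  219.5] [560.1  50.2 205.7]
top 9 [261.2 220.6] [554.7  27.3 205.7]
top 11 [267.  222.3] [547.4   9.2 205.8]
top 2 [248.5 220. ] [560.3  68.1 204.3]
top 1 [257. 220.] [557.5  40.7 206.7]
top 2 [269.5 220. ] [5.545e+02 5.000e-01 2.037e+02]
top 1 [272. 221.] [550.7  -7.3 203.2]
t
[... 2857 characters left out ...]
.6  42.5 203.5]
scene 1 [301. 178.] [531.   50.8 203.1]
scene 1 [309. 178.] [525.   73.3 203.4]
scene 1 [359. 179.] [489.8 214.1 203.3]
scene 1 [287. 180.] [548.9  13.4 203.4]
scene 1 [298. 181.] [547.4  45.5 208.6]
scene 3 [300.3 181. ] [542.8  51.6 204.6]
scene 1 [307. 181.] [536.7  70.  203.2]
scene 1 [360. 181.] [496.2 218.  203.6]
scene 1 [304. 182.] [543.2  62.6 204.3]
scene 1 [289. 184.] [560.9  22.4 203.4]
scene 1 [297. 184.] [555.7  44.8 204.7]
scene 1 [295. 187.] [566.2  41.5 203.2]
scene 1 [297. 187.] [564.9  47.1 203.5]
scene 23 [303.  201.2] [609.1  75.  207.1]
scene 1 [365. 209.] [587.6 246.  206. ]
scene 1 [336. 218.] [635.6 174.1 203.4]
scene 1 [338. 221.] [643.8 181.1 204.1]
```

View pics/crop.png

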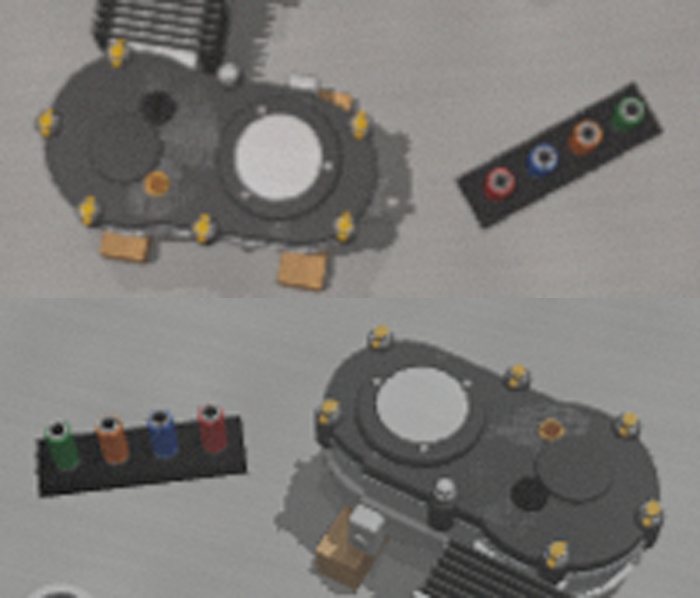

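The crop confirms it: the bolt standing proud with no yellow mark is at about (245.1,205.9) in the full-size top image, which gives world (608,75.5), top at 208 mm. The blue socket is second from the engine end of the tray, at (335,230), which gives (523.5,-223.6), top at 75 mm. I'll rise, shut the fingers, and start across.

```bash
python3 -m jog '[[[0,0,0.4],[0,0,0],1],[[0.2,-0.3,0.6],[0,0,0],1],[[0.4,-0.6,0.6],[0,0,0],1],[[0.7,-1,0.6],[0,0,0],1],[[0.7,-1,0.6],[0,0,0],1]]'
python3 -m jog '[[[0.3,-0.4,0],[0,0,0],1],[[0.6,-0.8,0],[0,0,0],1],[[0.7,-1,0],[0,0,0],1]]'
```

```text
clock: 0.6
position: [305.9, 475.6, 291.8]
ee_rot: [0.981, -0.193, -0.0, 0.001]
contact_force: [-0.5, 1.1, -0.2]
gripper_width: 12.2
grasp_force: 0.0
clock: 0.9
position: [375.2, 377.1, 290.9]
ee_rot: [0.981, -0.192, -0.0, 0.001]
contact_force: [-0.2, -0.3, -0.4]
gripper_width: -0.1
grasp_force: 0.0
```

```bash
python3 - <<'E'
from h import *
def plane(im,u,v,z):
    R=im['R'];c=-R.T@im['t'];r=R.T@np.array([(u-im['cx'])/im['fx'],(v-im['cy'])/im['fy'],1]);return (c+r*(z-c[2])/r[2]).round(1)
t=np.load('pics/top1.npz'); s=np.load('pics/scene1.npz')
print(plane(t,245.1,205.9,208),plane(s,170+445/3.333,145+190/3.333,208))
print(plane(t,335.1,229.9,75),plane(s,170+162/3.333,145+119/3.333,75))
E
```

```text
[606.9  75.4 208. ] [612.   77.1 208. ]
[ 523.7 -223.9   75. ] [ 524.  -221.2   75. ]
```

```bash
python3 -m jog '[[[0.3,-0.4,0],[0,0,0],1],[[0.6,-0.8,0],[0,0,0],1],[[0.8,-1,0],[0,0,0],1]]'
python3 -m jog '[[[0.3,-0.4,0],[0,0,0],1],[[0.6,-0.8,0],[0,0,0],1],[[0.8,-1,0],[0,0,0],1],[[0.8,-1,0],[0,0,0],1]]'
python3 -m jog '[[[0.3,-0.4,0],[0,0,0],1],[[0.6,-0.8,0],[0,0,0],1],[[0.73,-1,0],[0,0,0],1],[[0.73,-1,0],[0,0,0],1],[[0.73,-1,0],[0,0,0],1]]'
python3 -c "
from h import *
im=snap('wrist','w1')"
```

```text
clock: 1.2
position: [454.8, 277.0, 291.2]
ee_rot: [0.981, -0.192, -0.0, 0.0]
contact_force: [-0.4, 0.7, 0.5]
gripper_width: 0.1
grasp_force: 0.0
clock: 1.6
position: [535.6, 177.2, 290.3]
ee_rot: [0.981, -0.193, -0.0, 0.001]
contact_force: [-0.5, 0.2, -1.2]
gripper_width: -0.4
grasp_force: 0.0
clock: 2.1
position: [606.7, 80.0, 290.6]
ee_rot: [0.982, -0.191, -0.001, 0.0]
contact_force: [0.5, 0.3, -0.7]
gripper_width: 0.1
grasp_force: 0.0
```

View pics/w1.png

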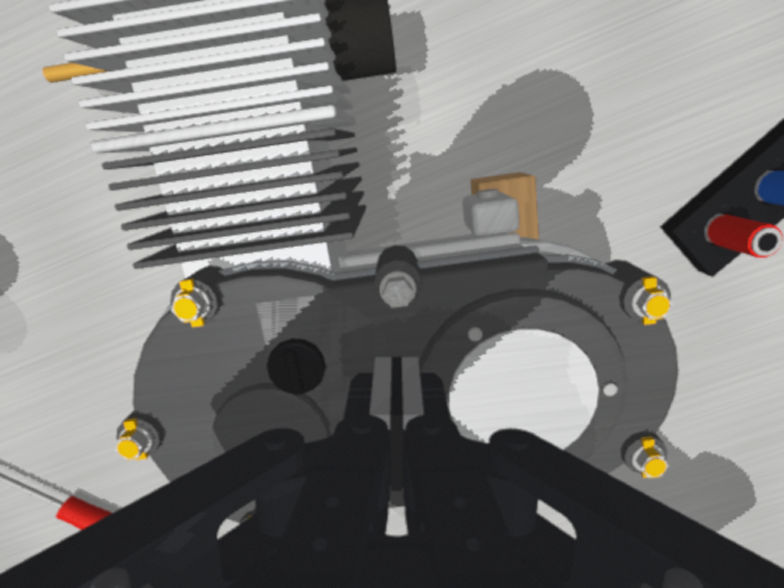

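The wrist picture shows the unmarked bolt at (398,288), directly ahead of the shut fingertips at (398,358). I'll measure it from here.

```bash
python3 - <<'E'
from h import *
t=np.load('pics/w1.npz')
def plane(im,u,v,z):
    R=im['R'];c=-R.T@im['t'];r=R.T@np.array([(u-im['cx'])/im['fx'],(v-im['cy'])/im['fy'],1]);return (c+r*(z-c[2])/r[2]).round(1)
print(plane(t,398/1.4,289/1.4,208), world(t,284,206), read_state()['position'])
E
```

```text
[613.   75.4 208. ] [613.46578973  75.39057965 208.33107342] [606.4534783   80.48699388 290.95835974]
```

```bash
python3 -m jog '[[[0.04,-0.05,-0.2],[0,0,0],1],[[0.04,-0.05,-0.4],[0,0,0],1],[[0.04,-0.05,-0.55],[0,0,0],1],[[0.04,-0.05,-0.61],[0,0,0],1],[[0.04,-0.05,-0.61],[0,0,0],1],[[0.04,-0.05,-0.61],[0,0,0],1]]'
python3 -m jog '[[[0,0,0],[0,0,0],1],[[0,0,0],[0,0,0],1],[[0,0,0],[0,0,0],1],[[0,0,0],[0,0,0],1],[[0,0,0],[0,0,0],1],[[0,0,0],[0,0,0],1],[[0,0,0],[0,0,0],1],[[0,0,0],[0,0,0],1],[[0,0,0],[0,0,0],1],[[0,0,0],[0,0,0],1],[[0,0,0],[0,0,0],1],[[0,0,0],[0,0,0],1],[[0,0,0],[0,0,0],1],[[0,0,0],[0,0,0],1],[[0,0,0],[0,0,0],1],[[0,0,0],[0,0,0],1],[[0,0,0],[0,0,0],1],[[0,0,0],[0,0,0],1],[[0,0,0],[0,0,0],1],[[0,0,0],[0,0,0],1]]'
python3 -c "
from h import *
im=snap('wrist','w2')"
```

```text
clock: 2.75
position: [611.2, 75.3, 231.4]
ee_rot: [0.982, -0.19, 0.001, -0.0]
contact_force: [-0.1, -0.6, 0.4]
gripper_width: 0.2
grasp_force: 0.0
clock: 4.75
position: [611.0, 74.5, 230.3]
ee_rot: [0.982, -0.191, 0.0, -0.0]
contact_force: [0.0, 0.2, -1.9]
gripper_width: -0.1
grasp_force: 0.0
```

View pics/w2.png

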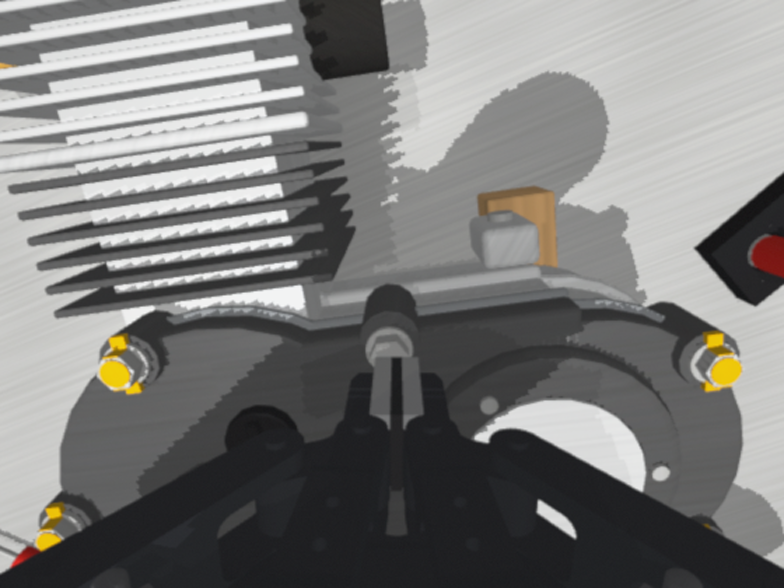

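The fingertips stand over the unmarked bolt at (390,345), and the hold lasted over 2 s. Now I'll rise and cross to the blue socket.

```bash
python3 -m jog '[[[0,0,0.3],[0,0,0],1],[[0,-0.2,0.6],[0,0,0],1],[[-0.2,-0.5,0.6],[0,0,0],1],[[-0.3,-0.9,0.6],[0,0,0],1],[[-0.3,-1,0.6],[0,0,0],1]]'
python3 -m jog '[[[-0.1,-0.4,0],[0,0,0],1],[[-0.2,-0.8,0],[0,0,0],1],[[-0.3,-1,0],[0,0,0],1],[[-0.3,-1,0],[0,0,0],1]]'
python3 -m jog '[[[-0.1,-0.4,0],[0,0,0],1],[[-0.2,-0.8,0],[0,0,0],1],[[-0.27,-0.98,0],[0,0,0],1],[[-0.27,-0.98,0],[0,0,0],1],[[-0.27,-0.98,-0.3],[0,0,0],1],[[-0.27,-0.98,-0.6],[0,0,0],1],[[-0.27,-0.98,-1],[0,0,0],1],[[-0.27,-0.98,-1],[0,0,0],1],[[-0.27,-0.98,-1],[0,0,0],1]]'
python3 -c "
from h import *
im=snap('wrist','w3')"
```

```text
clock: 5.3
position: [579.7, -28.0, 291.2]
ee_rot: [0.981, -0.192, 0.0, -0.0]
contact_force: [1.3, 0.0, 0.5]
gripper_width: -0.5
grasp_force: 0.0
clock: 5.7
position: [550.1, -127.5, 290.4]
ee_rot: [0.981, -0.192, -0.0, 0.0]
contact_force: [0.3, -0.0, 0.1]
gripper_width: -0.3
grasp_force: 0.0
clock: 6.6
position: [524.9, -222.9, 190.8]
ee_rot: [0.982, -0.19, -0.0, 0.0]
contact_force: [0.5, -0.3, 0.5]
gripper_width: 0.1
grasp_force: 0.0
```

View pics/w3.png

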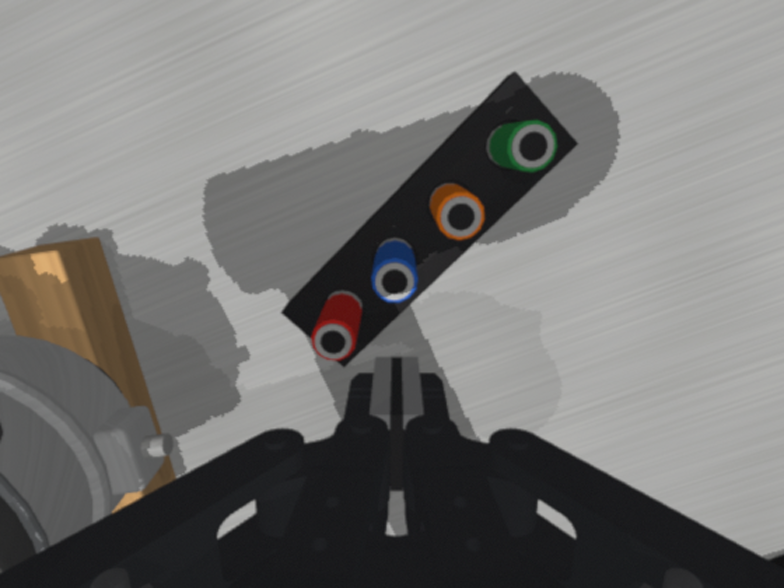

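The wrist picture shows the blue socket's open end at (395,281), in line with the fingertips at (397,358). I'll measure it once before descending.

```bash
python3 - <<'E'
from h import *
im=np.load('pics/w3.npz');u,v,z=395/1.4,281/1.4,75
R=im['R'];c=-R.T@im['t'];r=R.T@np.array([(u-im['cx'])/im['fx'],(v-im['cy'])/im['fy'],1]);print((c+r*(z-c[2])/r[2]).round(1),read_state()['position'])
E
```

```text
[ 526.8 -224.1   75. ] [ 525.72539554 -223.1665616   192.14301567]
```

Aligned to within 2 mm. Next: descend to about 22 mm above the socket and hold there.

```bash
python3 -m jog '[[[0,0,-0.25],[0,0,0],1],[[0,0,-0.5],[0,0,0],1],[[0,0,-0.75],[0,0,0],1],[[0,0,-0.88],[0,0,0],1],[[0,0,-0.94],[0,0,0],1],[[0,0,-0.94],[0,0,0],1],[[0,0,-0.94],[0,0,0],1]]'
python3 -m jog '[[[0,0,0],[0,0,0],1],[[0,0,0],[0,0,0],1],[[0,0,0],[0,0,0],1],[[0,0,0],[0,0,0],1],[[0,0,0],[0,0,0],1],[[0,0,0],[0,0,0],1],[[0,0,0],[0,0,0],1],[[0,0,0],[0,0,0],1],[[0,0,0],[0,0,0],1],[[0,0,0],[0,0,0],1],[[0,0,0],[0,0,0],1],[[0,0,0],[0,0,0],1],[[0,0,0],[0,0,0],1],[[0,0,0],[0,0,0],1],[[0,0,0],[0,0,0],1],[[0,0,0],[0,0,0],1],[[0,0,0],[0,0,0],1],[[0,0,0],[0,0,0],1],[[0,0,0],[0,0,0],1],[[0,0,0],[0,0,0],1]]'
python3 -c "
from h import *
im=snap('wrist','w4')"
```

```text
clock: 7.35
position: [525.2, -223.7, 97.8]
ee_rot: [0.982, -0.191, 0.001, 0.0]
contact_force: [-0.0, -0.2, 0.2]
gripper_width: -0.1
grasp_force: 0.0
clock: 9.35
position: [524.0, -223.5, 96.3]
ee_rot: [0.982, -0.191, -0.0, -0.0]
contact_force: [-0.6, 0.5, -0.1]
gripper_width: -0.0
grasp_force: 0.0
```

View pics/w4.png

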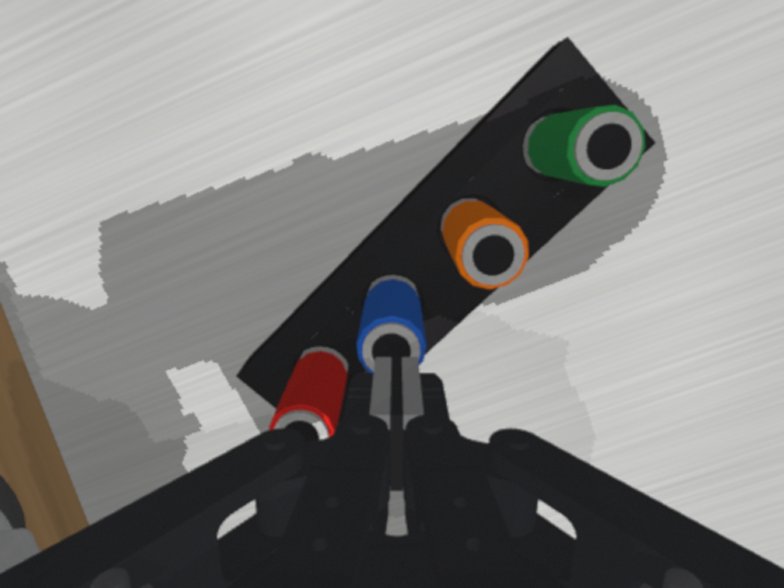

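The fingertips at (397,358) stand over the open end of the blue socket at (391,350), and all the sockets are upright. I'm handing the job in.

```bash
python3 -c "
from bench import job_done
print(job_done())"
```

```text
the job is handed in; nothing more can be done
None
```

I pointed at the unmarked bolt and then at the blue socket, each from about 22 mm above for at least 2 s, and handed in at about 9.4 s while still pointing at the socket; I saw no sign of contact, but the hand-in returned no verdict.

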